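Take the music box out of the latched display case

TASK

First lift the bronze bell weight away from in front of the little glass display case and stand it on the table somewhere clear of the door's fall. Then reach down through the gap above the case's door, press the brass sprung hook down, draw the door off its catch and lower it gently until it lies open. Take the tin music box out from under the case's roof, keeping it upright, and stand it in the middle of the round tray, leaving the other things on the table where they are.

Things in the scene. Friction and masses are not known exactly. Their poses are not given: they have to be found in the camera images.
- case: Display case of dark wood and glass, fixed, 170 mm deep (x), 230 wide (y), 178 tall. Origin on the table under the middle of its front edge; x points from the front (door side, turned roughly to the robot) into the case, z up. Floor 12 mm thick, walls 10 mm, inside width 210 mm. Clear roof pane at heights 167 to 174 mm, ending at the front in the roof rail.
- roof_rail (a point): Middle of the underside of the wooden rail along the roof's front edge: case frame (32, 0, 160 mm). The rail fills case x = 28 to 36 mm, heights 160 to 178 mm, and the whole inside width; in front of x = 28 mm there is no roof.
- door (a joint): Angle of the drop-front door (rad): 0 closed and upright, 1.55 fully open, lying level in front of the case. It hinges at its lower edge and opens towards the case's -x. Stiff hinge: stays wherever it is left (about 2 N at the top edge moves it). It starts ajar at 0.10 to 0.12; the hook stops it at about 0.13 until pressed down.
- door_hinge (a point): Middle of the door's hinge line at its inner face: case frame (0, 0, 12 mm); the hinge line runs along the case's y axis. The door is a panel 206 mm wide, 150 mm tall from the hinge to the top edge, 12 mm thick (outward from the inner face).
- door_top (a point): Middle of the door's top edge at its inner face, 150 mm from the hinge; moves with the door. Axes are the door's: x normal to the inner face (into the case when closed), y along the hinge, z from hinge to top edge. With the door ajar the gap between its top and the roof rail is 42 to 48 mm wide.
- hook (a joint): How far the hook is pressed down along the door (m): 0 up, 0.020 fully down. Spring: 2 N to start, 6 N at the bottom; it slides straight down wherever its arm is pressed and springs back when let go. The barb passes under the rail only while pressed 12 mm or more (aim at 14 to 17): hold it so and push the door outward from within the gap until the door reads over 0.28.
- hook_pad (a point): Where to press the brass hook: top of its arm, in the gap, 28 mm from the door's inner face. The arm is a flat bar 26 mm wide (y) standing 61 mm inward from the door, 35 mm to the +y side of the door's middle and 134 mm above the hinge; a barb 14 mm tall, 6 mm thick at its end catches behind the roof rail. With the door open the arm stands up from it. Axes as the door's.
- music_box: Tin music box, 64 mm long (x), 50 wide (y), 70 tall, about 0.3 kg, on the case's 12 mm floor under the roof, 15 to 28 mm behind the closed door's inner face, within 0.1 rad of square to the case. Origin: centre of its underside, z up. A crank sticks 30 mm out of its +x (far) face. Grip it across the 50 mm width, fingers tilted about 45 degrees in under the roof from the front.
- bell_weight: Bronze bell-shaped weight, 104 mm tall, foot 70 mm across, about 0.55 kg, standing in front of the door where the door comes down. Origin at the centre of its underside. It ends in a round knob 28 mm across at heights 83 to 104 mm over a 16 mm neck (heights 68 to 78 mm): lift it by the knob.
- tray: Round lacquered tray, 184 mm across over its rim, rim 16 mm tall, inner floor 6 mm above the table and about 155 mm across. Origin at the centre of its underside.
- piece_case: Bystander: closed horn piece case, 115 x 80 x 50 mm, origin under its centre.
- sake_bottle: Bystander: stoneware sake bottle, 80 mm across, 160 mm tall, origin under its centre.
- game_clock: Bystander: wooden two-dial game clock, 70 x 120 x 92 mm (x, y, z), origin under its centre.
- sake_cup: Bystander: small sake cup, 54 mm across, 42 mm tall, origin under its centre.
- piece_stand: Bystander: wooden stand for captured pieces, top 100 x 120 mm, 118 mm tall, origin under its centre.
- tea_caddy: Bystander: round tea caddy, 74 mm across, 100 mm tall, origin under its centre.
Not all that is in view belongs to the job. Leave any turquoise look-alike of the music_box alone. Leave any pink look-alike of the bell_weight alone.

How it is judged:
By the outcome, as a careful person would: the job done as asked, in the order asked, and still so for the second after the job is handed in, with the robot touching nothing.
It also fails if it takes over 61 s, if anything falls off the work surface, if the arm or the gripper's body presses on something with over 40 N, if the wrist force passes 120 N, or if a joint passes its speed limit or range.

ROBOT

A 6-joint arm with a two-finger parallel gripper is mounted at the origin on the work surface. World frame = base frame: x ahead of the robot, y to its left, z up, the work surface at z = 0. Lengths are in mm, angles in rad, forces in N, time in s.
With the tool pointing down it reaches from about 400 to 925 mm from the base axis. Payload 12.5 kg.
Tool frame: the origin (TCP) lies at the centre of the arm's flange, where the gripper is bolted on; the fingertips stand 190 mm ahead of it and the grasp point (between the pads) lies 171 mm ahead of it; z points along the fingers, y is the line along which they close (so a half turn about z gives the same grasp; the last joint's range is limited). The gripper opens to 95 mm and grips with 3 to 60 N. Pads are 20 mm wide; open, the fingers measure 119 mm over their backs; the gripper's body (75 mm by 180 mm) begins 59 mm behind the grasp point.
Start: joints at [1.114, 0.491, 1.559, -0, 1.092, -0.106], TCP at [214.757, 586.945, 404.761] pointing down, gripper open.
Joint ranges: [-3.1, 3.1], [-0.84, 2.19], [0.05, 2.79], [-1.13, 4.28], [0.06, 2.93], [-2.69, 2.69]. Speed limits (rad/s): [2.22, 2.22, 2.79, 3.14, 3.14, 3.14].

INTERFACE

Orientations are given as [roll, pitch, yaw] about the fixed x, y, z axes, in that order (R = Rz(yaw) Ry(pitch) Rx(roll)).
In Python, from cell import env, read_camera, search_frame, cut_out gives the robot as it stands. The module is installed in compiled form; this text tells all that it offers.
- The arm moves only by the tool move_arm, never from a script. Its argument "commands" is a list of rows, each a list of 3 entries, a list of its own where there are three numbers: the shift along the world's x, y, z normalised to -1 to 1, where 1 is 0.03 m, then the turn about the world's z normalised to -1 to 1, where 1 is 0.08 rad, then the opening, from -1 (shut) to 1 (fully open), so that 0 is half open. A call has 1 to 20 rows; each row shifts and turns the commanded pose from where the row before left it; what a row does not reach is not made up. A row lasts 1/12 s, in which the tool goes at most 41.7 mm and 7.16 degrees, less where a joint would pass 70% of its speed; a pose out of reach is approached as far as the arm can. A call with a number of a shift or a turn outside -1 to 1 is refused whole. A call with a gripper value outside its range is refused whole. The fingers move at their own pace and stop on an object; the grip force is fixed at half the most. Time passes only in rows, so rows that do not move let the fingers close. It gives the time, the measured TCP pose, the force, the opening and the grip force at its end, in the units of the state.
- env.state(): the state, without advancing time (a new reading comes with each control period).
- read_camera(name): name is "scene" or "top" or "wrist"; returns a dict with "image" (384x512x3 uint8, red, green, blue), "fx", "fy", "cx", "cy" (pixels), "D" ([k1, k2, p1, p2, k3] as OpenCV has them; the pictures are not rectified), "rvec" (rotation vector, rad) and "tvec" (3), from world to camera coordinates, as OpenCV has them. Camera axes: x right, y down, z forward; pixel columns grow to the right and rows downward; lengths in mm; the calibration is good to about 2 mm. A picture is of the moment at which its call begins. There is no depth.
- env.job_done(): hands the job in; it is judged then, once.
Trained networks look in a picture, given as the dict that the camera call returned (one of the last four; its "shot" number tells which), for a name from the list of things; names that differ only in an ending like _2 or _b are one class to them, and where a whole thing is asked for, a point or a joint stands for the part that bears it (a point fixed in the world has none). Each returns a list of dicts, best first, with "confidence" (0 to 1); they miss things now and then, are a little off and sometimes report something else, mostly with a low value. They report only what shows in the picture. A call takes as long as a camera call. They do not tell look-alikes from the thing itself.
- search_frame(thing, picture): "at" ([column, row] in pixels, amid what is visible of it).
- cut_out(thing, picture): "region" (384x512 bool, what is visible of it) and "at" ([column, row] in pixels, amid what is visible of it).
The state is a dict: "t": time; "joints": joint angles; "qvel": joint speeds; "tau": joint torques, N m; "eef_pos": TCP position; "tcp_rot": TCP orientation; "ft_force": force on the tool from outside, world axes, zero at the start; "moment": the same for the moment, N m; "opening": opening from 0.0 (shut) to 1.0 (fully open); "grip_force": force on a finger pad.
Only numpy, scipy, OpenCV 4.12 (cv2) and the standard library are available. Lean on these libraries where they do the work, as an engineer would, in place of code of your own. Each camera call takes 0.05 s, during which the arm holds its last target. There are 200 camera calls.

## Working session

There is one attempt and no reset: what is moved stays moved. The work goes in short steps, Python scripts to look and compute and a tool call to move; the robot and the scene stay as the last step left them, time stands still between calls to the robot, and variables do not carry over. Pictures are saved under pics/ and viewed, at most 10 in all, crops included, and the job is handed in when it is done.

Besides the shell and the picture viewer there is one more tool, called after "Call:" as a command line: name --argument value ..., lists and objects as JSON in quotes. move_arm: Moves the arm, as the interface text tells. Its arguments: {"type":"object","properties":{"commands":{"type":"array","items":{"type":"array"}}},"required":["commands"]}

```bash
mkdir -p pics; ls; cat > h.py <<'E'
import numpy as np, cv2
from cell import env, read_camera, search_frame, cut_out
def ray(p,uv):
    K=np.array([[p['fx'],0,p['cx']],[0,p['fy'],p['cy']],[0,0,1.]])
    x,y=cv2.undistortPoints(np.array([[uv]],float),K,np.array(p['D'],float))[0,0]
    R,_=cv2.Rodrigues(np.array(p['rvec'],float)); t=np.array(p['tvec'],float).ravel()
    return -R.T@t, R.T@np.array([x,y,1.])
def atz(p,uv,z):
    o,d=ray(p,uv); return o+d*(z-o[2])/d[2]
def proj(p,X):
    K=np.array([[p['fx'],0,p['cx']],[0,p['fy'],p['cy']],[0,0,1.]])
    return cv2.projectPoints(np.array(X,float).reshape(-1,1,3),np.array(p['rvec'],float),np.array(p['tvec'],float),K,np.array(p['D'],float))[0][:,0]
def tri(ps,uvs):
    A=np.zeros((3,3));b=np.zeros(3)
    for p,u in zip(ps,uvs):
        o,d=ray(p,u); d/=np.linalg.norm(d); M=np.eye(3)-np.outer(d,d); A+=M;b+=M@o
    return np.linalg.solve(A,b)
def save(p,n): cv2.imwrite('pics/'+n,cv2.cvtColor(p if isinstance(p,np.ndarray) else p['image'],cv2.COLOR_RGB2BGR))
E
python3 - <<'E'
from h import *
np.set_printoptions(precision=1,suppress=True)
P={c:read_camera(c) for c in('scene','top')}
im=np.vstack([P['scene']['image'],P['top']['image']])
save(cv2.resize(im,(800*512//1024*2,600*2))[:600],'a.png') if 0 else None
for c in P: save(cv2.resize(P[c]['image'],(800,600),interpolation=cv2.INTER_CUBIC),c+'0.png')
for n in 'case door hook hook_pad door_top music_box bell_weight tray piece_case sake_bottle game_clock sake_cup piece_stand tea_caddy'.split():
    for c in P: print(n,c,[(np.array(r['at']).round(0),round(r['confidence'],2), atz(P[c],r['at'],0)[:2]) for r in search_frame(n,P[c])[:3]])
print(env.state())
E
```

```text
pics
case scene [(array([234., 200.]), 0.75, array([660.7, -17. ]))]
case top [(array([259., 149.]), 0.91, array([706.2,   0.1]))]
door scene [(array([252., 189.]), 0.94, array([581. , -23.5]))]
door top [(array([251., 180.]), 0.73, array([601.5,  28.5])), (array([257., 154.]), 0.49, array([691.6,   8. ])), (array([423., 168.]), 0.37, array([ 636.9, -549.8]))]
hook scene [(array([253., 196.]), 0.52, array([590.6,   0.7]))]
hook top [(array([246., 170.]), 0.41, array([637.1,  44.8]))]
hook_pad scene [(array([255., 193.]), 0.5, array([579.4,  -4.5]))]
hook_pad top [(array([250., 172.]), 0.6, array([629.5,  31.2]))]
door_top scene [(array([253., 190.]), 0.64, array([581. , -18.6]))]
door_top top [(array([249., 182.]), 0.65, array([597.6,  36.9]))]
music_box scene [(array([265., 131.]), 0.57, array([ 427.4, -215.2])), (array([235., 199.]), 0.54, array([657.8, -18.6]))]
music_box top [(array([328., 231.]), 0.88, array([ 429.3, -222.7])), (array([196., 248.]), 0.24, array([380. , 210.1]))]
bell_weight scene [(array([314., 183.]), 0.74, array([364.4,  62.5])), (array([282., 186.]), 0.53, ar
[... 1252 characters left out ...]
6, -559.1])), (array([234., 196.]), 0.58, array([656.5, -31.1]))]
piece_stand top [(array([423., 167.]), 0.59, array([ 639.2, -551.3])), (array([257., 153.]), 0.22, array([694.3,   8.7]))]
tea_caddy scene [(array([321., 324.]), 0.62, array([595.5, 511.8]))]
tea_caddy top [(array([103., 182.]), 0.65, array([602.9, 521.2]))]
{'t': 1.5, 'joints': array([ 1.1,  0.5,  1.6,  0. ,  1.1, -0.1]), 'qvel': array([-0., -0., -0.,  0.,  0., -0.]), 'tau': array([  0. , -61.2, -25.8,   0.1,   0. ,   0. ]), 'eef_pos': array([214.8, 586.9, 404.7]), 'tcp_rot': array([ 3.1, -0. ,  2.8]), 'ft_force': array([-0.3,  0.6,  0.7]), 'moment': array([-0. , -0.1, -0. ]), 'grip_force': 0.0, 'opening': 1.0015652930780203}
```

View pics/scene0.png

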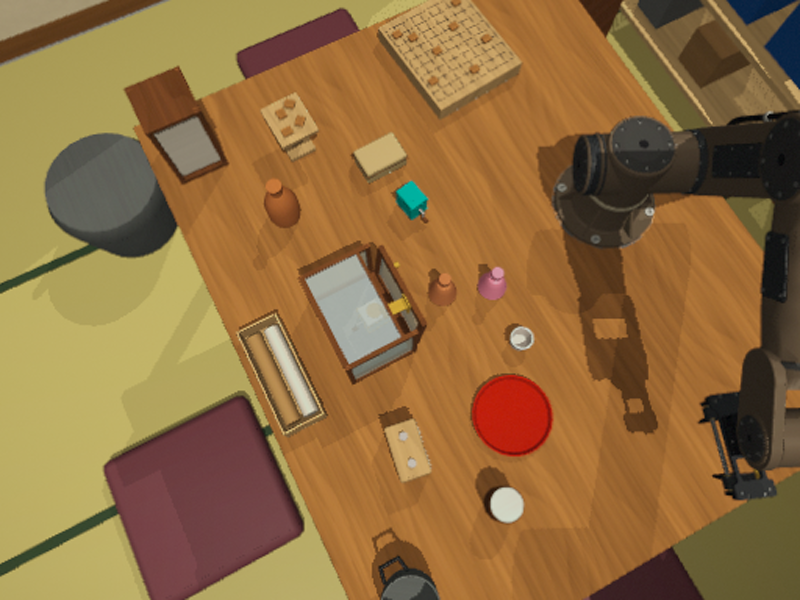

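View pics/top0.png

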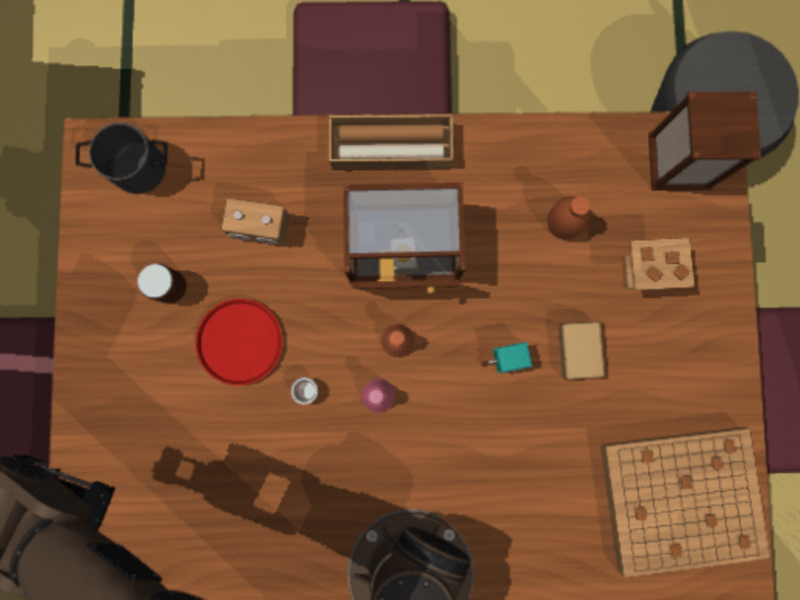

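```bash
cat > m.py <<'E'
from h import *
from scipy.optimize import minimize
np.set_printoptions(precision=1,suppress=True)
P={c:read_camera(c) for c in('scene','top')}
def hullmask(p,X):
    u=proj(p,X); m=np.zeros((384*4,512*4),np.uint8)
    cv2.fillConvexPoly(m,cv2.convexHull((u*4).round().astype(np.int32)),1); return cv2.resize(m*255,(512,384),interpolation=cv2.INTER_AREA)/255.
def fit(name,pts,x0,near,hull=False,cams=('scene','top')):
    M={}
    for c in cams:
        best=[r for r in cut_out(name,P[c]) if np.hypot(*(np.array(r['at'])-near[c]))<25]
        if not best: continue
        m=best[0]['region'].astype(np.uint8)
        if hull:
            q=np.argwhere(m)[:,::-1]; m[:]=0; cv2.fillConvexPoly(m,cv2.convexHull(q.astype(np.int32)),1)
        M[c]=m.astype(float)
    def f(v):
        c,s=np.cos(v[2] if len(v)>2 else 0),np.sin(v[2] if len(v)>2 else 0)
        X=pts@np.array([[c,-s,0],[s,c,0],[0,0,1]]).T+[v[0],v[1],0]
        e=0
        for k,m in M.items():
            h=hullmask(P[k],X); e+=1-np.minimum(h,m).sum()/np.maximum(h,m).sum()
        return e/len(M)
    n=len(x0); S=np.vstack([x0]+[np.array(x0)+np.eye(n)[i]*([12,12,.08][i]) for i in range(n)])
    r=minimize(f,x0,method='Nelder-Mead',options=dict(initial_simplex=S,xatol=.05,fatol=1e-5))
    print(name,list(M),r.x[:2],r.x[2:].round(3) if n>2 else '',round(r.fun,3)); return r.x
def circ(prof):
    a=np.linspace(0,2*np.pi,24,endpoint=False)
    return np.vstack([np.c_[r*np.cos(a),r*np.sin(a),0*a+z] for r,z in prof])
E
cat > fit1.py <<'E'
from m import *
box=np.array([[x,y,z] for x in(0,170) for y in(-115,115) for z in(0,178)],float)
t=.11; c,s=np.cos(t),np.sin(t)
door=np.array([[-150*s-d*c,y,12+150*c-d*s] for d in(0,12) for y in(-103,103)])
case=fit('case',np.vstack([box,door]),[600,10,0.],dict(scene=(234,200),top=(259,149)),True)
bell=fit('bell_weight',circ([(35,0),(35,8),(14,88),(14,99)]),[475,15],dict(scene=(282,186),top=(257,216)),True)
tray=fit('tray',circ([(92,0),(92,16)]),[472,348],dict(scene=(325,264),top=(154,222)),True)
mb=fit('bell_weight',circ([(35,0),(35,8),(14,88),(14,99)]),[360,60],dict(scene=(314,183),top=(242,254)),True)
mb=fit('sake_cup',circ([(27,0),(27,42)]),[370,210],dict(scene=(332,214),top=(194,249)),True)
def W(q,v=case):
    c,s=np.cos(v[2]),np.sin(v[2]); q=np.atleast_2d(q); return q@np.array([[c,-s,0],[s,c,0],[0,0,1]]).T+[v[0],v[1],0]
outs=[]
for k in P:
    im=P[k]['image'].copy(); im=cv2.resize(im,None,fx=4,fy=4,interpolation=cv2.INTER_CUBIC)
    for q,col in((box,(0,255,0)),(door,(255,255,0)),(np.array([[x,y,z] for x in(28,36) for y in(-105,105) for z in(178,)]),(255,0,255)),(np.array([[28*c-134*s,35+w,134*c+28*s+12] for w in (-13,0,13)]),(0,255,255))):
        for u in proj(P[k],W(q)): cv2.circle(im,tuple((u*4+2).astype(int)),4,col,-1)
    for b in((bell,104),): 
        for z in(0,93): cv2.circle(im,tuple((proj(P[k],[*b[0],z])[0]*4+2).astype(int)),4,(255,255,255),-1)
    a=proj(P[k],W([60,0,80]))[0]*4; x,y=a.astype(int); outs.append(im[y-260:y+240,x-200:x+200])
save(np.hstack(outs),'fit1.png')
np.save('case.npy',case)
E
python3 fit1.py
```

```text
case ['scene', 'top'] [597.5   4.6] [0.] 0.044
bell_weight ['scene', 'top'] [475.3  21.9]  0.071
tray ['scene', 'top'] [476.8 352.6]  0.032
bell_weight ['scene', 'top'] [361.5  62.8]  0.106
sake_cup ['scene', 'top'] [372.  213.4]  0.247
```

View pics/fit1.png

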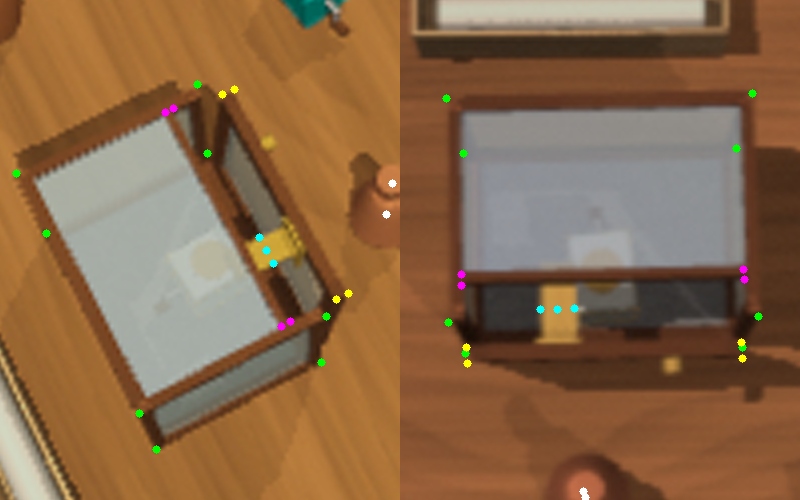

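The scene view shows the case with its brass hook at (254,193), the bronze bell at (282,186), the pink bell at (314,183) and the turquoise box at (265,131). The candidates for the bell weight are bronze (257,216) and pink (242,254) in the top view. I choose the bronze one, which stands in front of the door. In the crop my bell dots sit on the bronze knob. The case fit needs refining from the wrist camera.

Call:
move_arm --commands '[[[0.45,-1,0],0.2,1],[[0.45,-1,0],0.2,1],[[0.45,-1,0],0.2,1],[[0.45,-1,0],0.2,1],[[0.45,-1,0],0.2,1],[[0.45,-1,0],0.2,1],[[0.45,-1,0],0.2,1],[[0.45,-1,0],0.2,1],[[0.45,-1,0],0.2,1],[[0.45,-1,0],0.2,1],[[0.45,-1,0],0.2,1],[[0.45,-1,0],0.2,1],[[0.45,-1,0],0.2,1],[[0.45,-1,0],0.2,1],[[0.45,-1,0],0.2,1],[[0.45,-1,0],0.2,1],[[0.45,-1,0],0.2,1],[[0.45,-1,0],0.2,1],[[0.5,-0.8,0],0.2,1],[[0,0,0],0,1]]'

```text
t: 3.77
eef_pos: [474.7, 19.6, 404.8]
tcp_rot: [-3.141, 0.002, 3.093]
ft_force: [-0.3, -0.4, -0.0]
opening: 1.001
grip_force: 0.0
```

```bash
python3 - <<'E'
from h import *
np.set_printoptions(precision=2,suppress=True)
p=read_camera('wrist'); save(cv2.resize(p['image'],(800,600)),'w1.png')
print(env.state()['joints'],-cv2.Rodrigues(np.array(p['rvec'],float))[0].T@np.array(p['tvec']).ravel())
for n,z in(('bell_weight',93),('door_top',160),('hook_pad',150),('music_box',80)):
    print(n,[(np.array(r['at']).round(),round(r['confidence'],2),atz(p,r['at'],z)) for r in search_frame(n,p)[:3]])
E
```

```text
[-0.09  0.28  1.92  0.    0.95 -1.62] [392.4   22.93 383.82]
bell_weight [(array([295.,  65.]), 0.88, array([369.6 ,  53.49,  93.  ])), (array([262., 167.]), 0.81, array([455.86,  21.41,  93.  ])), (array([291., 343.]), 0.53, array([654.74,  44.28,  93.  ]))]
door_top [(array([259., 279.]), 0.74, array([530.73,  15.02, 160.  ])), (array([292., 342.]), 0.42, array([593.4 ,  40.22, 160.  ]))]
hook_pad [(array([290., 342.]), 0.64, array([602.05,  39.05, 150.  ]))]
music_box [(array([ 46., 148.]), 0.82, array([ 428.98, -184.64,   80.  ])), (array([255., 342.]), 0.79, array([663.3,   3.7,  80. ]))]
```

View pics/w1.png

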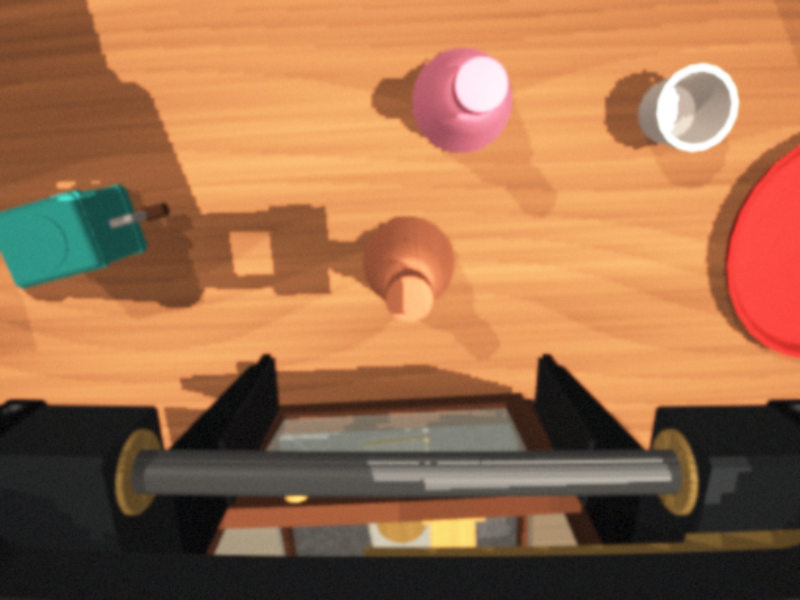

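The wrist view shows the bronze knob at (409,293) between the fingers. That agrees with the fit of (475,22). The pink bell at (481,84) and the cup are well clear. I go down on it.

Call:
move_arm --commands '[[[0,0.1,-1],0.1,1],[[0,0,-1],0.2,1],[[0,0,-1],0.2,1],[[0,0,-1],0.1,1],[[0,0,-0.7],0,1],[[0,0,0],0,-1],[[0,0,0],0,-1],[[0,0,0],0,-1],[[0,0,0],0,-1],[[0,0,0],0,-1],[[0,0,0],0,-1],[[0,0,0],0,-1],[[0,0,0],0,-1]]'

```text
t: 5.1
eef_pos: [472.8, 25.9, 264.1]
tcp_rot: [3.142, 0.001, -3.141]
ft_force: [0.6, -0.3, 0.0]
opening: 0.495
grip_force: 0.0
```

Call:
move_arm --commands '[[[0,-0.1,0],0,-1],[[0,0,0],0,-1],[[0,0,0],0,-1],[[0,0,0],0,-1],[[0,0,0],0,-1],[[0,0,0],0,-1]]'

```text
t: 5.6
eef_pos: [472.8, 22.7, 263.8]
tcp_rot: [-3.141, 0.0, -3.14]
ft_force: [-0.0, -4.7, 2.0]
opening: 0.286
grip_force: 30.0
```

Call:
move_arm --commands '[[[0,0,0.5],0,-1],[[0,0,1],0,-1],[[0.36,-0.94,0.5],0,-1],[[0.36,-0.94,0],0,-1],[[0.36,-0.94,0],0,-1],[[0.36,-0.94,0],0,-1],[[0.36,-0.94,0],0,-1],[[0.36,-0.94,0],0,-1],[[0.36,-0.94,0],0,-1],[[0.36,-0.94,0],0,-1],[[0.36,-0.94,-0.4],0,-1],[[0,0,-0.8],0,-1],[[0,0,-0.5],0,-1],[[0,0,-0.2],0,-1],[[0,0,-0.05],0,-1],[[0,0,0],0,-1],[[0,0,0],0,-1]]'

```text
t: 7.02
eef_pos: [570.0, -230.5, 265.2]
tcp_rot: [3.141, -0.0, -3.14]
ft_force: [-0.0, -0.3, -7.1]
opening: 0.292
grip_force: 30.0
```

Call:
move_arm --commands '[[[0,0,-0.05],0,-1],[[0,0,0],0,0.2],[[0,0,0],0,0.2],[[0,0,0],0,0.2],[[0,0,0],0,0.2],[[0,0,0],0,0.2],[[0,0,0.5],0,0.2],[[0,0,1],0,0],[[0,0,1],0,-0.5],[[-0.2,0.9,1],0,-1],[[-0.3,0.95,0.8],0,-1],[[-0.7,1,0.5],0,-1],[[-1,1,0.2],0,-1],[[-1,1,0],0,-1],[[-0.8,1,0],0,-1],[[0,1,0],0,-1],[[0,1,0],0,-1],[[0,0.7,0],0,-1],[[0,0,0],0,-1]]'

```text
t: 8.6
eef_pos: [450.8, 26.9, 414.0]
tcp_rot: [3.141, 0.001, -3.138]
ft_force: [0.7, -0.3, -0.2]
opening: 0.005
grip_force: 0.0
```

Call:
move_arm --commands '[[[0.9,0,0.3],0,-1],[[0.9,0,0.3],0,-1],[[0.9,0,0.3],0,-1],[[0.9,0,0.3],0,-1],[[0.9,0,0.3],0,-1],[[0.9,0,0.3],0,-1],[[0.9,0,0.3],0,-1],[[0.5,0,0],0,-1],[[0,0,0],0,-1],[[0,0,0],0,-1]]'

```text
t: 9.43
eef_pos: [655.3, 23.7, 475.7]
tcp_rot: [3.141, -0.001, -3.141]
ft_force: [0.0, -0.2, -0.0]
opening: 0.005
grip_force: 0.0
```

```bash
python3 - <<'E'
from h import *
np.set_printoptions(precision=2,suppress=True)
p=read_camera('wrist'); save(cv2.resize(p['image'],(800,600),interpolation=cv2.INTER_CUBIC),'w2.png')
import pickle; pickle.dump(p,open('w2.pkl','wb'))
print(env.state()['eef_pos'],env.state()['joints'],-cv2.Rodrigues(np.array(p['rvec'],float))[0].T@np.array(p['tvec']).ravel())
for n,z in(('door_top',161),('hook_pad',149),('music_box',82),('hook',149)):
    print(n,[(np.array(r['at']).round(),round(r['confidence'],2),atz(p,r['at'],z)) for r in search_frame(n,p)[:3]])
E
```

```text
[654.8   23.9  475.97] [-0.06  0.48  1.38  0.    1.28 -1.64] [572.88  22.99 454.93]
door_top [(array([256., 105.]), 0.81, array([580.33,  19.93, 161.  ]))]
hook_pad [(array([277., 135.]), 0.65, array([608.51,  39.4 , 149.  ])), (array([232., 178.]), 0.51, array([649.93,  -3.54, 149.  ])), (array([62., 98.]), 0.19, array([ 572.57, -159.69,  149.  ]))]
music_box [(array([61.,  2.]), 0.88, array([ 474.48, -185.77,   82.  ])), (array([240., 146.]), 0.73, array([628.05,  -0.06,  82.  ]))]
hook [(array([278., 136.]), 0.73, array([608.98,  40.15, 149.  ]))]
```

View pics/w2.png

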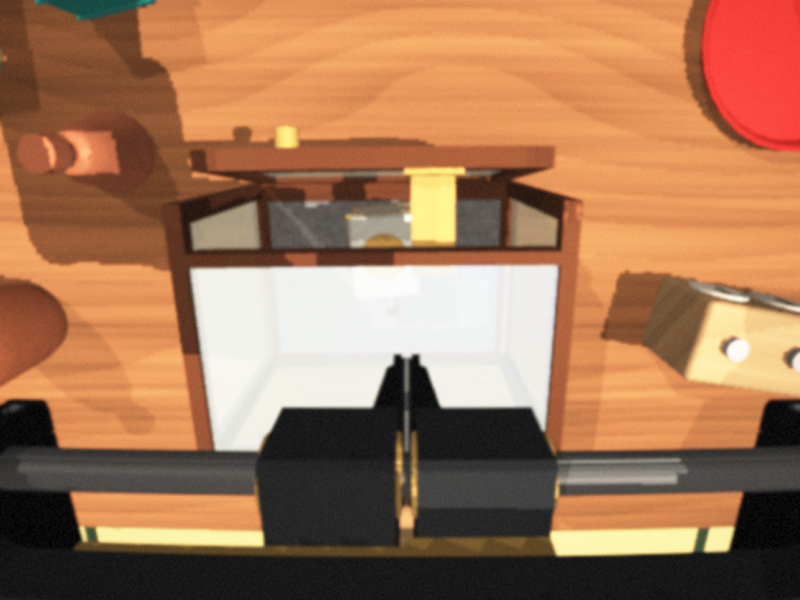

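```bash
cat > fit2.py <<'E'
from h import *
import pickle
from scipy.optimize import least_squares
np.set_printoptions(precision=2,suppress=True)
p=pickle.load(open('w2.pkl','rb')); S=1.5625
A=np.array([[36,-105,178],[36,105,178],[0,-115,178],[0,115,178]],float)
B=np.array([[193,268],[561,266],[165,207],[581,202]])/S
def W(q,v):
    c,s=np.cos(v[2]),np.sin(v[2]); q=np.atleast_2d(np.array(q,float)); return q@np.array([[c,-s,0],[s,c,0],[0,0,1]]).T+[v[0],v[1],0]
r=least_squares(lambda v:(proj(p,W(A,v))-B).ravel(),[600,5,0]); v=r.x
print(v, r.fun.reshape(-1,2)); np.save('case.npy',v)
# door angle from inner top edge pixels / hook geometry
def D(q,t): # door frame point -> case
    c,s=np.cos(t),np.sin(t); q=np.atleast_2d(np.array(q,float)); return np.c_[q[:,0]*c-q[:,2]*s,q[:,1],12+q[:,2]*c+q[:,0]*s]
im=cv2.resize(p['image'],None,fx=4,fy=4,interpolation=cv2.INTER_CUBIC)
sets=[(W(A,v),(0,255,0)),(W([[28,y,160] for y in(-105,0,105)],v),(255,0,255)),
 (W(D([[x,y,150] for x in(0,-12) for y in(-103,0,103)],.11),v),(255,255,0)),
 (W(D([[x,35+y,134] for x in(0,28,61) for y in(-13,13)],.11),v),(0,0,255)),
 (W(np.array([[x,y,82] for x in(20,84) for y in(-25,25)])+[0,0,0],v),(255,0,0))]
for q,col in sets:
    for u in proj(p,q): cv2.circle(im,tuple((u*4+2).astype(int)),4,col,-1)
save(im[280:800,400:1200],'fit2.png')
for t in(.1,.11,.12): print(t,'pad',W(D([28,35,134],t),v),'doortop',W(D([0,35,150],t),v),'rail',W([28,35,160],v))
E
python3 fit2.py
```

```text
[600.49   5.39   0.01] [[-2.71  1.46]
 [ 1.03  0.4 ]
 [-1.56 -0.54]
 [ 3.12 -0.32]]
0.1 pad [[614.64  40.53 148.13]] doortop [[585.18  40.25 161.25]] rail [[628.15  40.66 160.  ]]
0.11 pad [[613.27  40.52 148.26]] doortop [[583.69  40.24 161.09]] rail [[628.15  40.66 160.  ]]
0.12 pad [[611.91  40.5  148.39]] doortop [[582.2   40.22 160.92]] rail [[628.15  40.66 160.  ]]
```

View pics/fit2.png

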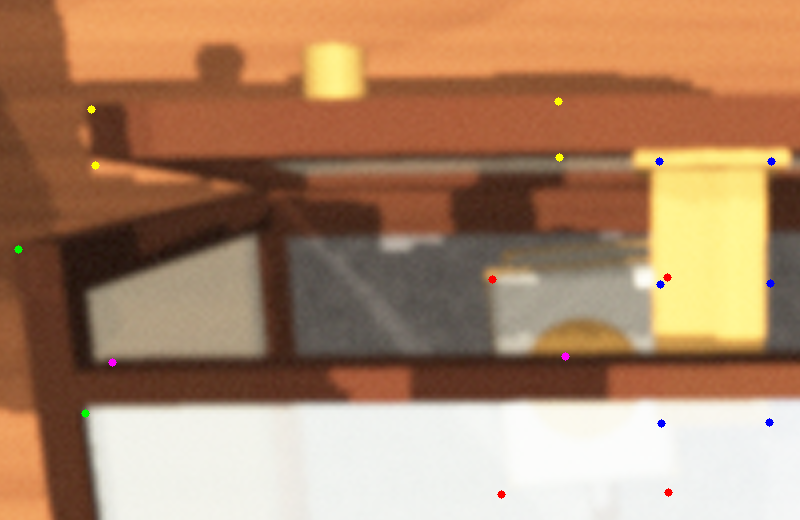

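The fit overlay is tight. The rail, door top and music box front land within 1–2 mm, and the hook centre comes out at y≈39. Now I go into the gap.

Call:
move_arm --commands '[[[-0.7,0.25,-0.5],0,-1],[[-0.7,0.25,-1],0,-1],[[-0.15,0,-1],0,-1],[[0,0,-1],0,-1],[[0,0,-0.7],0,-1],[[0,0,-0.2],0,-1],[[0,0,0],0,-1]]'

```text
t: 10.27
eef_pos: [608.5, 39.3, 343.7]
tcp_rot: [3.141, -0.002, -3.14]
ft_force: [0.8, -0.2, 0.2]
opening: 0.003
grip_force: 0.0
```

Call:
move_arm --commands '[[[0,0,-0.2],0,-1],[[0,0,-0.2],0,-1],[[0,0,-0.1],0,-1],[[0,0,0],0,-1]]'

```text
t: 10.6
eef_pos: [609.1, 39.3, 330.1]
tcp_rot: [3.142, 0.002, -3.14]
ft_force: [1.1, -0.5, 3.4]
opening: 0.009
grip_force: 1.8
```

Call:
move_arm --commands '[[[0,0,-0.2],0,-1],[[0,0,-0.1],0,-1],[[0,0,0],0,-1]]'

```text
t: 10.85
eef_pos: [609.1, 39.3, 320.9]
tcp_rot: [3.142, 0.001, -3.14]
ft_force: [2.0, 0.2, 5.5]
opening: 0.002
grip_force: 2.7
```

Call:
move_arm --commands '[[[-0.3,0,0.02],0,-1],[[-0.3,0,0],0,-1],[[-0.2,0,0],0,-1],[[-0.2,0,0],0,-1],[[-0.2,0,0],0,-1],[[-0.2,0,0],0,-1],[[-0.2,0,0],0,-1],[[0,0,0],0,-1]]'

```text
t: 11.52
eef_pos: [559.8, 39.1, 321.7]
tcp_rot: [-3.141, -0.001, -3.14]
ft_force: [-3.1, -2.4, 4.9]
opening: 0.006
grip_force: 2.5
```

```bash
cat > ang.py <<'E'
from h import *
from scipy.optimize import minimize_scalar
v=np.load('case.npy')
def ang(cam='scene',p=None):
    p=p or read_camera(cam)
    c,s=np.cos(v[2]),np.sin(v[2])
    out=[]
    for r in search_frame('door_top',p)[:2]:
        f=lambda t:np.hypot(*(proj(p,[v[0]-150*np.sin(t),v[1],12+150*np.cos(t)])[0]-r['at']))
        m=minimize_scalar(f,bounds=(0,1.6),method='bounded'); out.append((round(m.x,2),round(m.fun,1),round(r['confidence'],2)))
    return p,out
if __name__=='__main__':
    ims=[]
    for c in('scene','top'):
        p,o=ang(c); print(c,o)
        x,y=proj(p,[540,5,100])[0].astype(int); ims.append(cv2.resize(p['image'][y-65:y+65,x-65:x+65],(400,400),interpolation=cv2.INTER_CUBIC))
    import sys
    save(np.hstack(ims),sys.argv[1])
E
python3 ang.py d1.png
```

```text
scene [(np.float64(0.0), np.float64(10.9), 0.93)]
top [(np.float64(0.39), np.float64(21.6), 0.7)]
```

View pics/d1.png

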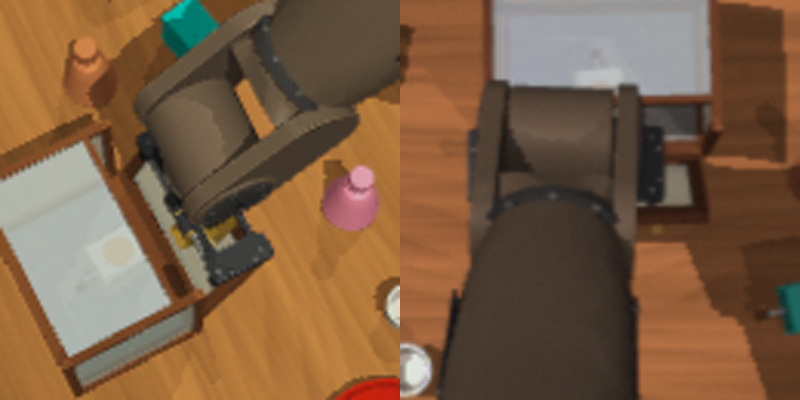

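The door stands clearly open past the catch. In the top view its top edge is well in front of the case, at about (695,200) in the crop. I let go of the hook, shift to the middle of the door and lower it along its arc.

Call:
move_arm --commands '[[[0,0,0.5],0,-1],[[0.2,-0.3,1],0,-1],[[0.3,-0.9,0],0,-1],[[0,-0.8,-0.5],0,-1],[[-0.1,0,-0.7],0,-1],[[-0.4,0,-0.2],0,-1],[[-0.4,0,-0.15],0,-1],[[-0.4,0,-0.2],0,-1],[[-0.36,0,-0.25],0,-1],[[-0.36,0,-0.25],0,-1],[[-0.3,0,-0.3],0,-1],[[-0.3,0,-0.3],0,-1],[[-0.24,0,-0.36],0,-1],[[-0.24,0,-0.36],0,-1],[[0,0,0],0,-1]]'

```text
t: 12.97
eef_pos: [481.8, -20.5, 257.5]
tcp_rot: [3.141, -0.003, -3.141]
ft_force: [0.5, -0.6, -1.0]
opening: 0.007
grip_force: 0.0
```

Call:
move_arm --commands '[[[-0.1,0,-0.3],0,-1],[[-0.05,0,-0.3],0,-1],[[-0.03,0,-0.25],0,-1],[[-0.05,0,-0.25],0,-1],[[-0.03,0,-0.2],0,-1],[[0,0,-0.2],0,-1],[[0,0,-0.15],0,-1],[[0,0,-0.12],0,-1],[[0,0,0],0,-1]]'

```text
t: 13.72
eef_pos: [475.1, -20.7, 205.5]
tcp_rot: [3.141, -0.0, -3.14]
ft_force: [-0.2, 0.2, -0.7]
opening: 0.003
grip_force: 0.0
```

Call:
move_arm --commands '[[[0,0,-0.08],0,-1],[[0,0,-0.05],0,-1],[[0,0,0],0,-1]]'

```text
t: 13.97
eef_pos: [474.9, -20.7, 204.5]
tcp_rot: [-3.141, 0.002, -3.14]
ft_force: [-8.2, 0.6, 40.8]
opening: 0.004
grip_force: 20.4
```

Call:
move_arm --commands '[[[0,0,0.5],0,-1],[[0,0,1],0,-1],[[0,0,1],0,-1],[[0.3,0,1],0,-1],[[0.6,0,0.9],0,-1],[[0.8,0,0.8],0,-1],[[0.9,0,0.7],0,-1],[[1,0,0.7],0,-1],[[1,0,0.6],0,-1],[[1,0,0.5],0,-1],[[1,0,0.3],0,-1],[[1,0,0.3],0,-1],[[1,0,0.2],0,-1],[[1,0,0],0,-1],[[1,0,0],0,-1],[[1,0,0],0,-1],[[1,0,0],0,-1],[[1,0,0],0,-1],[[1,0,0],0,-1],[[0,0,0],0,-1]]'

```text
t: 15.63
eef_pos: [911.2, -21.0, 452.6]
tcp_rot: [3.141, -0.002, -3.14]
ft_force: [0.2, -0.2, -2.2]
opening: 0.004
grip_force: 0.0
```

```bash
python3 - <<'E'
from h import *
np.set_printoptions(precision=4,suppress=True)
s=env.state(); print(s['joints'],s['eef_pos'],s['tcp_rot'],s['t'])
E
python3 ang.py d2.png
```

```text
[-0.0954  1.0092  0.3961  0.0002  1.7379 -1.6674] [911.1717 -20.9628 452.5808] [ 3.1412 -0.0017 -3.1403] 15.6333
scene [(np.float64(0.25), np.float64(13.5), 0.56), (np.float64(0.0), np.float64(119.4), 0.22)]
top [(np.float64(1.29), np.float64(2.3), 0.57), (np.float64(0.0), np.float64(96.8), 0.29)]
```

View pics/d2.png

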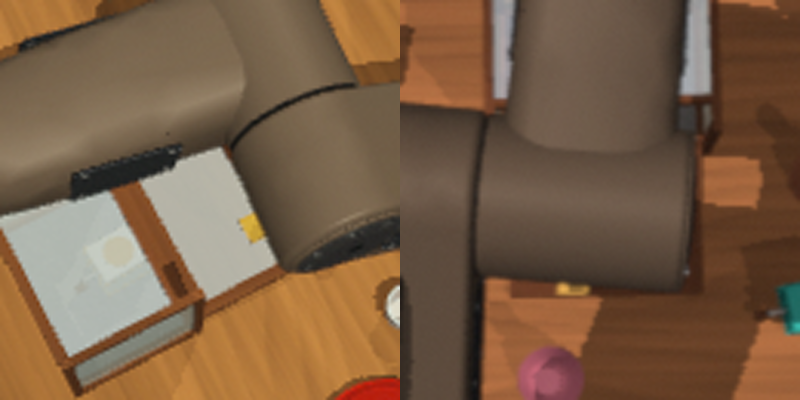

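The door lies open, level in front of the case, with the hook standing at (250,230) in the crop. The rows only turn about the world's z, so I check how the tool behaves at the edge of reach, where the box's tilted approach might come from.

Call:
move_arm --commands '[[[1,0,0.3],0,-1],[[1,0,0.3],0,-1],[[1,0,0.3],0,-1],[[0,0,0],0,-1]]'

```text
t: 16.17
eef_pos: [938.2, -20.3, 463.2]
tcp_rot: [-3.142, 0.023, -3.14]
ft_force: [1.3, -0.1, -1.1]
opening: 0.003
grip_force: 0.0
```

```bash
python3 - <<'E'
from h import *
np.set_printoptions(precision=4,suppress=True)
s=env.state(); print(s['joints'],s['eef_pos'],s['tcp_rot'],s['t'])
E
```

```text
[-0.0921  1.149   0.0528  0.0022  1.9173 -1.6633] [938.2088 -20.2942 463.2125] [-3.1415  0.0226 -3.1404] 16.1667
```

Call:
move_arm --commands '[[[1,0,0],0,-1],[[1,0,0],0,-1],[[1,0,0],0,-1],[[0,0,0],0,-1]]'

```text
t: 16.5
eef_pos: [950.7, -18.6, 440.8]
tcp_rot: [-3.14, 0.076, -3.14]
ft_force: [-0.6, 0.5, 0.1]
opening: 0.007
grip_force: 0.0
```

Call:
move_arm --commands '[[[-1,0,0],0,-1],[[-1,0,0],0,-1],[[0,0,0],0,-1]]'

```text
t: 16.75
eef_pos: [921.1, -19.1, 441.3]
tcp_rot: [-3.141, 0.067, -3.14]
ft_force: [1.1, -0.7, -1.2]
opening: 0.006
grip_force: 0.0
```

Call:
move_arm --commands '[[[-1,0,0],0,-1],[[0,0,0],0,-1],[[0,0,0],0,-1]]'

```text
t: 17.0
eef_pos: [900.2, -19.3, 445.5]
tcp_rot: [-3.14, 0.078, -3.14]
ft_force: [0.6, 1.2, 0.4]
opening: -0.0
grip_force: 0.0
```

Call:
move_arm --commands '[[[1,0,0.3],0,-1],[[1,0,0.3],0,-1],[[1,0,0.3],0,-1],[[1,0,0.3],0,-1],[[1,0,0.3],0,-1],[[1,0,0.3],0,-1],[[1,0,0.3],0,-1],[[1,0,0.3],0,-1],[[1,0,0.3],0,-1],[[1,0,0.3],0,-1],[[0,0,0],0,-1]]'

```text
t: 17.92
eef_pos: [959.3, -15.6, 452.8]
tcp_rot: [-3.137, 0.223, -3.14]
ft_force: [-0.6, 1.0, 0.1]
opening: 0.001
grip_force: 0.0
```

```bash
python3 - <<'E'
from h import *
np.set_printoptions(precision=4,suppress=True)
s=env.state(); print(s['joints'],s['eef_pos'],s['tcp_rot'],s['t'])
E
```

```text
[-0.0863  1.1646  0.0473  0.0151  1.707  -1.6547] [959.2794 -15.6001 452.8408] [-3.137   0.2232 -3.1397] 17.9167
```

The tilt gained at the edge of reach stays when the arm comes back, and it leans the way the box needs. About 0.55 rad is enough to clear the rail if I hold the box low and near its front, so I continue.

Call:
move_arm --commands '[[[1,0,0.3],0,-1],[[1,0,0.3],0,-1],[[1,0,0.3],0,-1],[[1,0,0.3],0,-1],[[1,0,0.3],0,-1],[[1,0,0.3],0,-1],[[1,0,0.3],0,-1],[[1,0,0.3],0,-1],[[1,0,0.3],0,-1],[[1,0,0.3],0,-1]]'

```text
t: 18.75
eef_pos: [978.2, -11.9, 444.9]
tcp_rot: [-3.134, 0.409, -3.139]
ft_force: [-0.2, 0.6, -0.6]
opening: 0.01
grip_force: 0.0
```

```bash
python3 - <<'E'
from h import *
np.set_printoptions(precision=4,suppress=True)
s=env.state(); print(s['joints'],s['eef_pos'],s['tcp_rot'],s['t'])
E
```

```text
[-0.0817  1.178   0.0474  0.026   1.5081 -1.6501] [978.1696 -11.8702 444.8758] [-3.1339  0.4088 -3.1387] 18.75
```

Call:
move_arm --commands '[[[1,0,0.3],0,-1],[[1,0,0.3],0,-1],[[1,0,0.3],0,-1],[[1,0,0.3],0,-1],[[1,0,0.3],0,-1],[[1,0,0.3],0,-1],[[1,0,0.3],0,-1],[[1,0,0.3],0,-1],[[1,0,0.3],0,-1],[[1,0,0.3],0,-1],[[-0.5,0,0],0,-1],[[-1,0,0.3],0,-1],[[-1,0,0.3],0,-1],[[-1,0,0.3],0,-1],[[-1,0,0.3],0,-1]]'

```text
t: 20.0
eef_pos: [881.2, -9.3, 469.8]
tcp_rot: [-3.131, 0.594, -3.136]
ft_force: [0.5, 0.0, 0.5]
opening: 0.005
grip_force: 0.0
```

Call:
move_arm --commands '[[[-1,0,0],0,1],[[-1,0,0],0,1],[[-1,0.05,0],0,1],[[-1,0.05,0],0,1],[[-1,0.05,0],0,1],[[-1,0.05,0],0,1],[[-1,0.05,0],0,1],[[-1,0.05,0],0,1],[[-1,0.05,0],0,1],[[-1,0.05,0],0,1],[[-1,0,-0.5],0,1],[[-1,0,-0.9],0,1],[[-1,0,-1],0,1],[[-0.7,0,-1],0,1],[[0,0,-0.8],0,1],[[0,0,0],0,1],[[0,0,0],0,1]]'

```text
t: 21.42
eef_pos: [473.5, 2.5, 344.2]
tcp_rot: [-3.131, 0.592, -3.137]
ft_force: [0.7, 0.4, -0.0]
opening: 1.001
grip_force: 0.0
```

```bash
cat > box.py <<'E'
from h import *
import pickle,sys
np.set_printoptions(precision=2,suppress=True)
p=read_camera('wrist'); pickle.dump(p,open(sys.argv[1]+'.pkl','wb'))
s=env.state(); print(s['joints'],s['eef_pos'],s['tcp_rot'],s['t'],p['fx'])
v=np.load('case.npy')
im=cv2.resize(p['image'],(800,600),interpolation=cv2.INTER_CUBIC)
c,sn=np.cos(v[2]),np.sin(v[2])
q=np.array([[x,y,z] for x in(20,84) for y in(-25,25) for z in(12,82)]+[[28,-105,160],[28,105,160],[0,-105,12],[0,105,12]],float)
q=q@np.array([[c,-sn,0],[sn,c,0],[0,0,1]]).T+[v[0],v[1]-1.5,0]
for i,u in enumerate(proj(p,q)): cv2.circle(im,tuple((u*1.5625+.8).astype(int)),2,(255,0,0) if i<8 else (255,0,255),-1)
save(im,sys.argv[1]+'.png')
for r in cut_out('music_box',p)[:3]:
    ys,xs=np.where(r['region']); print('box',np.array(r['at']),round(r['confidence'],2),xs.min(),xs.max(),ys.min(),ys.max())
E
python3 box.py b1
```

```text
[-0.15  0.33  2.11  0.56  0.14 -2.25] [473.66   2.49 344.85] [-3.13  0.59 -3.14] 21.4667 325.72281381305544
box [263.3 157.8] 0.68 236 294 114 205
box [290.8 148.9] 0.63 90 443 0 331
```

View pics/b1.png

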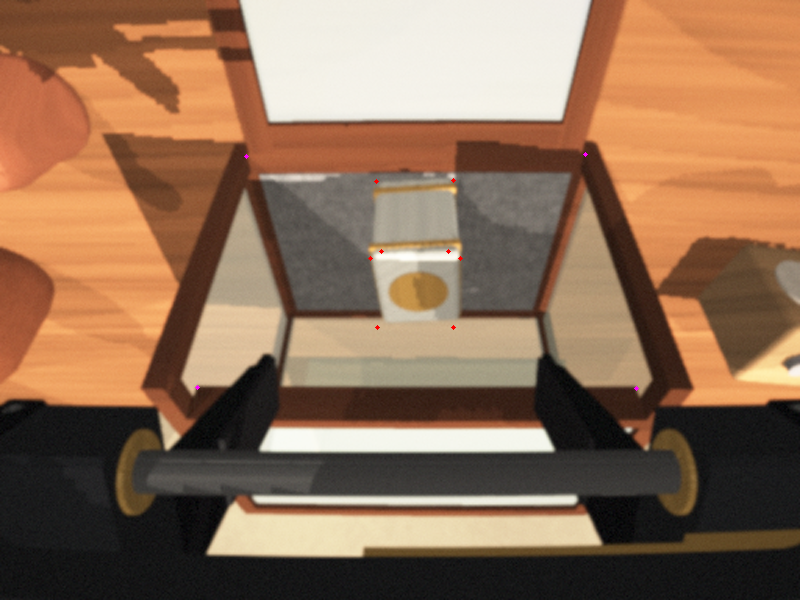

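The view shows the real box (light tin, brass disc on its front) inside, with its front face at (372–461, 245–322), and the predicted corners agree within about 2 mm. The wrist is close to its q5 limit, so I fit a kinematic model before planning the approach.

```bash
cat > kin.py <<'E'
import numpy as np
from scipy.optimize import least_squares
from scipy.spatial.transform import Rotation as Ro
# rows: q1..q6, tcp xyz, rpy
D=[([1.114,.491,1.559,0,1.092,-.106],[214.757,586.945,404.761],None),
([-.0954,1.0092,.3961,.0002,1.7379,-1.6674],[911.17,-20.96,452.58],[3.1412,-.0017,-3.1403]),
([-.0863,1.1646,.0473,.0151,1.707,-1.6547],[959.28,-15.6,452.84],[-3.137,.2232,-3.1397]),
([-.0817,1.178,.0474,.026,1.5081,-1.6501],[978.17,-11.87,444.88],[-3.1339,.4088,-3.1387])]
import cell; s=cell.env.state()
if s['t']<21.6: np.save('now.npy',np.r_[s['joints'],s['eef_pos'],s['tcp_rot']])
n=np.load('now.npy'); D.append((list(n[:6]),list(n[6:9]),list(n[9:])))
def fk(q,k):
    h,a1,L1,a3,L2,d6,e,o6=k
    R1=Ro.from_euler('z',q[0]); R2=R1*Ro.from_euler('y',q[1]); R3=R2*Ro.from_euler('y',q[2])
    R4=R3*Ro.from_euler('z',SG[0]*q[3]); R5=R4*Ro.from_euler('y',q[4]); R6=R5*Ro.from_euler('z',SG[1]*q[5]+o6)
    return R1.apply([a1,e,h])+R2.apply([0,0,L1])+R3.apply([a3,0,L2])+R6.apply([0,0,d6]),R6
def res(k):
    o=[]
    for q,x,r in D:
        X,R=fk(q,k); o+=list(X-x)
        if r is not None: o+=list(200*(R.inv()*Ro.from_euler('xyz',r)).as_rotvec())
    return o
best=None
for a in(1,-1):
  for b in(1,-1):
    for o in(0,1.57,3.14,-1.57):
      SG=(a,b); f=least_squares(res,[200,0,450,0,450,100,66,o])
      if best is None or f.cost<best[0]: best=(f.cost,f.x,SG,f.fun)
K=best[1];SG=best[2]
LO=np.array([-3.1,-.84,.05,-1.13,.06,-2.69]);HI=np.array([3.1,2.19,2.79,4.28,2.93,2.69])
def ik(x,rpy,q0):
    T=Ro.from_euler('xyz',rpy)
    g=lambda q:np.r_[fk(q,K)[0]-x,300*(fk(q,K)[1].inv()*T).as_rotvec()]
    r=least_squares(g,np.clip(q0,LO+1e-3,HI-1e-3),bounds=(LO,HI)); return r.x,np.abs(r.fun).max()
E
cat > plan.py <<'E'
from kin import *
np.set_printoptions(precision=3,suppress=True)
print(best[0],K,SG,np.array(best[3]).round(1))
q0=n[:6]
for a in(.592,.5):
  q=q0
  for x in([473,2,344],[440,3,280],[440,3,192],[500,3,192],[549,3,192],[549,3,250],[480,3,250]):
    q,e=ik(x,[-3.131,a,-3.137],q); print(a,x,q,round(e,2))
for x in([477-30,353,250],[477-95,353,190]):
  q,e=ik(x,[-3.131,.592,-3.137],[.6,.6,1.5,0,.5,-1.6]); print(x,q,round(e,2))
  q,e=ik(x,[-3.131,.592,-3.137+.6],[.6,.6,1.5,0,.5,-1.6]); print(x,q,round(e,2))
E
python3 plan.py
```

```text
0.029186079294485943 [196.441  -0.176 587.008  42.969 411.035  81.735  65.952   1.571] (1, 1) [ 0.2 -0.1 -0.   0.   0.   0.1 -0.   0.  -0.   0.   0.  -0.   0.  -0.
 -0.  -0.   0.1 -0.   0.   0.   0.   0.   0.   0.  -0.  -0.   0. ]
0.592 [473, 2, 344] [-0.149  0.327  2.109  0.565  0.14  -2.259] 0.0
0.592 [440, 3, 280] [-0.145  0.389  2.202  0.995  0.06  -2.69 ] 21.76
0.592 [440, 3, 192] [-0.142  0.536  2.184  0.995  0.06  -2.69 ] 60.05
0.592 [500, 3, 192] [-0.128  0.603  2.07   1.008  0.06  -2.69 ] 45.96
0.592 [549, 3, 192] [-0.119  0.655  1.975  1.016  0.06  -2.69 ] 33.0
0.592 [549, 3, 250] [-0.12   0.566  1.991  1.016  0.06  -2.69 ] 10.88
0.592 [480, 3, 250] [-0.134  0.486  2.123  1.003  0.06  -2.69 ] 26.98
0.5 [473, 2, 344] [-0.146  0.328  2.09   0.268  0.235 -1.964] 0.0
0.5 [440, 3, 280] [-0.151  0.409  2.217  0.984  0.064 -2.69 ] 5.35
0.5 [440, 3, 192] [-0.145  0.556  2.199  0.987  0.06  -2.69 ] 42.97
0.5 [500, 3, 192] [-0.131  0.619  2.086  1.     0.06  -2.69 ] 27.9
0.5 [549, 3, 192] [-0.121  0.667  1.993  1.009  0.06  -2.69 ] 14.31
0.5 [549, 3, 250] [-0.122  0.572  1.993  0.573  0.093 -2.254] 0.0
0.5 [480, 3, 250] [-0.138  0.503  2.14   0.995  0.06  -2.69 ] 9.48
[447, 353, 250] [ 0.598  0.597  1.918 -1.13   0.349  0.056] 9.36
[447, 353, 250] [ 0.541  0.588  1.952  1.066  0.06  -2.69 ] 8.55
[382, 353, 190] [ 0.676  0.642  2.005 -1.13   0.346  0.165] 40.69
[382, 353, 190] [ 0.637  0.63   2.03  -1.13   0.06  -0.409] 40.32
```

Call:
move_arm --commands '[[[0,0,0.8],0,1],[[0.7,0,1],0,1],[[1,0,1],0,1],[[1,0,0.9],0,1],[[1,0,0.5],0,1],[[1,0,0],0,1],[[1,0,0],0,1],[[1,0,0],0,1],[[1,0,0],0,1],[[1,0,0],0,1],[[1,0,0],0,1],[[1,0,0],0,1],[[1,0,0],0,1],[[1,0,0],0,1],[[1,0,0],0,1],[[1,0,0],0,1],[[1,0,0],0,1],[[1,0,0],0,1],[[1,0,0.2],0,1],[[1,0,0.3],0,1]]'

```text
t: 23.18
eef_pos: [985.3, 2.1, 471.9]
tcp_rot: [-3.129, 0.603, -3.141]
ft_force: [-15.0, -0.9, 28.4]
opening: 0.997
grip_force: 0.0
```

Call:
move_arm --commands '[[[1,0,0.3],0,1],[[1,0,0.3],0,1],[[1,0,0.3],0,1],[[1,0,0.3],0,1],[[1,0,0.3],0,1],[[1,0,0.3],0,1],[[1,0,0.3],0,1],[[1,0,0.3],0,1],[[1,0,0.3],0,1],[[1,0,0.3],0,1],[[1,0,0.3],0,1],[[1,0,0.3],0,1],[[1,0,0.3],0,1]]'

```text
t: 24.27
eef_pos: [1011.9, 1.3, 449.0]
tcp_rot: [-3.129, 0.838, -3.133]
ft_force: [-0.8, 0.0, -1.2]
opening: 1.0
grip_force: 0.0
```

```bash
cat > sim.py <<'E'
from kin import *
np.set_printoptions(precision=2,suppress=True)
s=cell.env.state(); q=s['joints'].copy(); x=s['eef_pos'].copy(); R=Ro.from_euler('xyz',s['tcp_rot'])
print(s['t'],q,x)
VM=np.array([2.22,2.22,2.79,3.14,3.14,3.14])
def run(rows,every=5):
    global q,x,R
    for i,(d,t) in enumerate(rows):
        x=x+30*np.array(d); R=Ro.from_euler('z',.08*t)*R
        q2,e=ik(x,R.as_euler('xyz'),q); v=np.abs(q2-q)*12/VM; q=q2
        if i%every==every-1 or e>1 or v.max()>.7: print(i,x.round(),q,'e%.1f v%.2f'%(e,v.max()))
E
cat > s1.py <<'E'
from sim import *
run([((-1,0,0.1),0)]*3+[((-1,0,0.1),-1)]*14+[((-.1,0,0),-1)]*25+[((0,0,0),-.27)])
print('second'); run([((-.9,0,-.7),0)]*6,3)
print(x); run([((0,0,0),1)]*39+[((0,0,0),.27)],3)
E
python3 s1.py
```

```text
24.2667 [-0.07  1.2   0.05  0.05  1.06 -1.65] [1011.89    1.29  449.03]
0 [982.   1. 452.] [-0.07  1.04  0.4   0.06  0.87 -1.66] e0.0 v1.51
1 [952.   1. 455.] [-0.07  0.95  0.59  0.07  0.77 -1.67] e0.0 v0.83
4 [862.   1. 464.] [-0.07  0.75  0.98 -0.14  0.58 -1.4 ] e0.0 v0.58
9 [712.   1. 479.] [-0.05  0.51  1.4  -0.72  0.59 -0.58] e0.0 v0.56
14 [562.   1. 494.] [-0.03  0.29  1.71 -0.95  0.83 -0.08] e0.0 v0.29
19 [493.   1. 500.] [-0.01  0.22  1.8  -0.93  1.13  0.2 ] e0.0 v0.23
24 [478.   1. 500.] [-0.01  0.23  1.78 -0.83  1.41  0.44] e0.0 v0.21
29 [463.   1. 500.] [-0.03  0.24  1.76 -0.68  1.65  0.68] e0.0 v0.20
34 [448.   1. 500.] [-0.06  0.24  1.76 -0.48  1.84  0.97] e0.0 v0.23
39 [433.   1. 500.] [-0.11  0.23  1.78 -0.23  1.94  1.28] e0.0 v0.25
second
2 [346.   1. 437.] [-0.16  0.17  2.05 -0.12  1.75  1.44] e0.0 v0.37
5 [265.   1. 374.] [-0.2   0.16  2.3  -0.14  1.51  1.44] e0.0 v0.36
[1011.89    1.29  449.03]
2 [265.   1. 374.] [-0.16  0.16  2.3  -0.29  1.48  1.32] e0.0 v0.18
5 [265.   1. 374.] [-0.12  0.15  2.31 -0.43  1.43  1.2 ] e0.0 v0.18
8 [265.   1. 374.] [-0.08  0.14  2.33
[... 935 characters left out ...]

30 [265.   1. 374.] [-0.16 -0.1   2.43 -1.13  0.35 -0.08] e35.1 v0.33
31 [265.   1. 374.] [-0.19 -0.11  2.44 -1.13  0.27 -0.17] e32.7 v0.33
32 [265.   1. 374.] [-0.22 -0.11  2.45 -1.13  0.18 -0.25] e29.6 v0.32
33 [265.   1. 374.] [-0.25 -0.11  2.46 -1.13  0.1  -0.33] e26.6 v0.32
34 [265.   1. 374.] [-0.25 -0.11  2.46 -1.13  0.06 -0.38] e25.3 v0.21
35 [265.   1. 374.] [-0.22 -0.1   2.46 -1.13  0.06 -0.41] e25.7 v0.18
36 [265.   1. 374.] [-0.18 -0.1   2.46 -1.13  0.06 -0.45] e25.8 v0.18
37 [265.   1. 374.] [-0.15 -0.1   2.45 -1.13  0.06 -0.48] e25.8 v0.17
38 [265.   1. 374.] [-0.12 -0.09  2.45 -1.13  0.06 -0.51] e34.2 v0.17
39 [265.   1. 374.] [-0.11 -0.09  2.45 -1.13  0.06 -0.52] e36.9 v0.05
```

```bash
cat > s2.py <<'E'
from sim import *
run([((-1,0,0.1),0)]*3+[((-1,0,0.1),-1)]*14+[((-.1,0,0),-1)]*25+[((0,0,0),-.27)],60)
import copy
q_,x_,R_=q.copy(),x.copy(),R
import sim
for tgt in([430,0,300],[400,0,330]):
    sim.q,sim.x,sim.R=q_,x_,R_
    d=(np.array(tgt)-x_)/30/8
    print('tgt',tgt); run([(tuple(d),0)]*8+[((0,0,0),-1)]*39+[((0,0,0),-.27)],6)
    a=sim.R
    for g in([525,3,169],[420,3,200],[420,3,300]):
        print(g,ik(np.array(g),a.as_euler('xyz'),sim.q))
E
python3 s2.py
```

```text
24.2667 [-0.07  1.2   0.05  0.05  1.06 -1.65] [1011.89    1.29  449.03]
0 [982.   1. 452.] [-0.07  1.04  0.4   0.06  0.87 -1.66] e0.0 v1.51
1 [952.   1. 455.] [-0.07  0.95  0.59  0.07  0.77 -1.67] e0.0 v0.83
tgt [430, 0, 300]
0 [939.   1. 430.] [-0.07  0.92  0.7   0.08  0.68 -1.69] e0.0 v2.82
1 [866.   1. 412.] [-0.08  0.79  1.04  0.12  0.48 -1.73] e0.0 v1.43
2 [794.   1. 393.] [-0.09  0.68  1.3   0.19  0.33 -1.81] e0.0 v1.13
3 [721.   1. 375.] [-0.1   0.6   1.53  0.36  0.19 -1.99] e0.0 v0.98
4 [648.   0. 356.] [-0.11  0.52  1.73  1.02  0.09 -2.67] e0.0 v2.57
5 [575.   0. 337.] [-0.12  0.45  1.89  1.04  0.06 -2.69] e20.3 v0.67
6 [503.   0. 319.] [-0.13  0.37  2.04  1.03  0.06 -2.69] e41.3 v0.63
7 [430.   0. 300.] [-0.14  0.29  2.18  1.01  0.06 -2.69] e59.6 v0.61
8 [430.   0. 300.] [-0.16  0.29  2.18  1.06  0.06 -2.69] e58.6 v0.18
9 [430.   0. 300.] [-0.17  0.29  2.18  1.11  0.06 -2.69] e58.5 v0.18
10 [430.   0. 300.] [-0.19  0.29  2.19  1.15  0.06 -2.69] e59.2 v0.18
11 [430.   0. 300.] [-0.21  0.29  2.19  1.2   0.06 -2.69] e60.8 v0.18
12 [430.   0. 300.] [-0.22  0.29  2.2   1.25  0.0
[... 5782 characters left out ...]
] [-0.18  0.77  2.67  3.81  0.06 -2.69] e181.7 v0.27
43 [400.   0. 330.] [-0.19  0.78  2.68  3.88  0.06 -2.69] e172.4 v0.24
44 [400.   0. 330.] [-0.2   0.79  2.69  3.94  0.06 -2.69] e175.6 v0.23
45 [400.   0. 330.] [-0.22  0.8   2.7   3.99  0.06 -2.69] e180.4 v0.21
46 [400.   0. 330.] [-0.24  0.81  2.71  4.04  0.06 -2.69] e184.7 v0.20
47 [400.   0. 330.] [-0.25  0.81  2.71  4.06  0.06 -2.69] e185.8 v0.05
[525, 3, 169] (array([-0.16,  0.96,  2.35,  4.12,  0.06, -2.69]), np.float64(210.0022113578102))
[420, 3, 200] (array([-0.2 ,  0.95,  2.57,  4.09,  0.06, -2.69]), np.float64(153.03506230979593))
[420, 3, 300] (array([-0.22,  0.83,  2.64,  4.07,  0.06, -2.69]), np.float64(177.93019457743583))
```

```bash
cat > s2.py <<'E'
import sim; from sim import run,ik,np
run([((-1,0,0.1),0)]*3+[((-1,0,0.1),-1)]*14+[((-.1,0,0),-1)]*25+[((0,0,0),-.27)],43)
q_,x_,R_=sim.q.copy(),sim.x.copy(),sim.R
for tgt in([430,0,300],[400,0,330]):
    sim.q,sim.x,sim.R=q_,x_,R_
    d=(np.array(tgt)-x_)/30/8
    print('tgt',tgt); run([(tuple(d),0)]*8+[((0,0,0),-1)]*39+[((0,0,0),-.27)],9)
    a=sim.R
    for g in([525,3,169],[420,3,200],[420,3,300]): print(g,ik(np.array(g),a.as_euler('xyz'),sim.q))
E
python3 s2.py | head -60
```

```text
24.2667 [-0.07  1.2   0.05  0.05  1.06 -1.65] [1011.89    1.29  449.03]
0 [982.   1. 452.] [-0.07  1.04  0.4   0.06  0.87 -1.66] e0.0 v1.51
1 [952.   1. 455.] [-0.07  0.95  0.59  0.07  0.77 -1.67] e0.0 v0.83
42 [427.   1. 500.] [-0.13  0.22  1.79 -0.1   1.96  1.44] e0.0 v0.07
tgt [430, 0, 300]
8 [430.   0. 300.] [-0.15  0.5   2.02 -0.04  1.47  1.53] e0.0 v0.20
17 [430.   0. 300.] [-0.23  0.48  2.06  0.43  1.37  1.88] e0.0 v0.20
26 [430.   0. 300.] [-0.29  0.44  2.14  0.9   1.12  2.15] e0.0 v0.21
35 [430.   0. 300.] [-0.29  0.4   2.24  1.47  0.76  2.25] e0.0 v0.28
44 [430.   0. 300.] [-0.21  0.38  2.29  2.42  0.43  1.97] e0.0 v0.56
[525, 3, 169] (array([-0.14,  0.74,  2.14,  2.97,  0.58,  1.62]), np.float64(1.4210854715202004e-13))
[420, 3, 200] (array([-0.17,  0.64,  2.39,  2.95,  0.73,  1.59]), np.float64(1.1368683772161603e-13))
[420, 3, 300] (array([-0.17,  0.37,  2.32,  2.82,  0.4 ,  1.75]), np.float64(1.9125326322644296e-13))
tgt [400, 0, 330]
8 [400.   0. 330.] [-0.16  0.41  2.06 -0.05  1.5   1.52] e0.0 v0.20
17 [400.   0. 330.] [-0.25  0.39  2.1   0.41  1.42  1.89] e0.0 v0.19
26 [400.   0. 330.] [-0.31  0.35  2.18  0.87  1.16  2.18] e0.0 v0.20
35 [400.   0. 330.] [-0.31  0.31  2.28  1.39  0.78  2.34] e0.0 v0.25
44 [400.   0. 330.] [-0.23  0.28  2.33  2.28  0.39  2.1 ] e0.0 v0.56
46 [400.   0. 330.] [-0.2   0.28  2.33  2.64  0.33  1.89] e0.0 v0.73
[525, 3, 169] (array([-0.14,  0.74,  2.14,  2.97,  0.58,  1.62]), np.float64(4.322043211605481e-13))
[420, 3, 200] (array([-0.17,  0.64,  2.39,  2.95,  0.73,  1.59]), np.float64(1.7053025658242404e-13))
[420, 3, 300] (array([-0.17,  0.37,  2.32,  2.82,  0.4 ,  1.75]), np.float64(1.8852107375177949e-13))
```

Call:
move_arm --commands '[[[-1,0,0.1],0,0],[[-1,0,0.1],0,0],[[-1,0,0.1],0,0],[[-1,0,0.1],-1,0],[[-1,0,0.1],-1,0],[[-1,0,0.1],-1,0],[[-1,0,0.1],-1,0],[[-1,0,0.1],-1,0],[[-1,0,0.1],-1,0],[[-1,0,0.1],-1,0],[[-1,0,0.1],-1,0],[[-1,0,0.1],-1,0],[[-1,0,0.1],-1,0],[[-1,0,0.1],-1,0],[[-1,0,0.1],-1,0],[[-1,0,0.1],-1,0],[[-1,0,0.1],-1,0],[[-1,0,0],-1,0],[[-0.5,0,0],-1,0],[[-0.5,0,0],-1,0]]'

```text
t: 25.93
eef_pos: [479.3, 1.1, 499.8]
tcp_rot: [-3.136, 0.836, 1.784]
ft_force: [0.6, 0.7, -0.6]
opening: 0.502
grip_force: 0.0
```

Call:
move_arm --commands '[[[-0.2,0,0],-1,0],[[0,0,0],-1,0],[[0,0,0],-1,0],[[0,0,0],-1,0],[[0,0,0],-1,0],[[0,0,0],-1,0],[[0,0,0],-1,0],[[0,0,0],-1,0],[[0,0,0],-1,0],[[0,0,0],-1,0],[[0,0,0],-1,0],[[0,0,0],-1,0],[[0,0,0],-1,0],[[0,0,0],-1,0],[[0,0,0],-1,0],[[0,0,0],-1,0],[[0,0,0],-1,0],[[0,0,0],-1,0],[[0,0,0],-1,0],[[0,0,0],-1,0]]'

```text
t: 27.6
eef_pos: [474.8, 0.9, 499.2]
tcp_rot: [-3.131, 0.832, 0.186]
ft_force: [0.4, 0.1, 0.1]
opening: 0.5
grip_force: 0.0
```

```bash
cat > s3.py <<'E'
import sim; from sim import run,ik,np
print(sim.s['tcp_rot'])
tgt=np.array([430,0,300.]); d=(tgt-sim.x)/30/9; print(d)
run([(tuple(d),-1)]*9+[((0,0,0),-1)]*32,5); print(sim.R.as_euler('xyz'))
E
python3 s3.py
```

```text
27.6 [-0.1   0.3   1.69 -0.22  1.96  1.29] [474.81   0.9  499.2 ]
[-3.13  0.83  0.19]
[-0.17 -0.   -0.74]
4 [450.   0. 389.] [-0.16  0.38  1.89  0.05  1.7   1.62] e0.0 v0.23
9 [430.   0. 300.] [-0.21  0.49  2.04  0.31  1.41  1.8 ] e0.0 v0.20
14 [430.   0. 300.] [-0.25  0.47  2.08  0.57  1.3   1.98] e0.0 v0.20
19 [430.   0. 300.] [-0.29  0.45  2.13  0.83  1.15  2.12] e0.0 v0.20
24 [430.   0. 300.] [-0.3   0.43  2.18  1.11  0.97  2.22] e0.0 v0.23
29 [430.   0. 300.] [-0.29  0.4   2.24  1.44  0.77  2.26] e0.0 v0.28
34 [430.   0. 300.] [-0.25  0.39  2.28  1.88  0.57  2.2 ] e0.0 v0.38
39 [430.   0. 300.] [-0.2   0.38  2.3   2.53  0.41  1.92] e0.0 v0.60
[-3.13  0.83 -3.09]
```

Call:
move_arm --commands '[[[-0.17,0,-0.74],-1,0],[[-0.17,0,-0.74],-1,0],[[-0.17,0,-0.74],-1,0],[[-0.17,0,-0.74],-1,0],[[-0.17,0,-0.74],-1,0],[[-0.17,0,-0.74],-1,0],[[-0.17,0,-0.74],-1,0],[[-0.17,0,-0.74],-1,0],[[-0.17,0,-0.74],-1,0],[[0,0,0],-1,0],[[0,0,0],-1,0],[[0,0,0],-1,0],[[0,0,0],-1,0],[[0,0,0],-1,0],[[0,0,0],-1,0],[[0,0,0],-1,0],[[0,0,0],-1,0],[[0,0,0],-1,0],[[0,0,0],-1,0],[[0,0,0],-1,0]]'

```text
t: 29.27
eef_pos: [429.4, 0.5, 299.1]
tcp_rot: [-3.125, 0.833, -1.41]
ft_force: [1.2, -0.5, -0.2]
opening: 0.5
grip_force: 0.0
```

Call:
move_arm --commands '[[[0,0,0],-1,1],[[0,0,0],-1,1],[[0,0,0],-1,1],[[0,0,0],-1,1],[[0,0,0],-1,1],[[0,0,0],-1,1],[[0,0,0],-1,1],[[0,0,0],-1,1],[[0,0,0],-1,1],[[0,0,0],-1,1],[[0,0,0],-1,1],[[0,0,0],-1,1],[[0,0,0],-1,1],[[0,0,0],-1,1],[[0,0,0],-1,1],[[0,0,0],-1,1],[[0,0,0],-1,1],[[0,0,0],-1,1],[[0,0,0],-1,1],[[0,0,0],-0.8,1]]'

```text
t: 30.93
eef_pos: [429.2, 0.7, 299.2]
tcp_rot: [-3.128, 0.837, -2.996]
ft_force: [-0.5, 0.1, 0.0]
opening: 1.003
grip_force: 0.0
```

```bash
cat > s4.py <<'E'
import sim; from sim import run,ik,np
from h import *
import pickle
from scipy.optimize import least_squares
print(sim.s['tcp_rot'])
p=pickle.load(open('b1.pkl','rb'))
A=np.array([[-32,-25,82],[-32,25,82],[32,-25,82],[32,25,82],[-32,-25,12],[-32,25,12]],float)
B=np.array([[370,247],[461,243],[375,188],[456,185],[384,321],[459,319]])/1.5625
def W(q,v):
    c,s=np.cos(v[2]),np.sin(v[2]); return q@np.array([[c,-s,0],[s,c,0],[0,0,1]]).T+[v[0],v[1],0]
r=least_squares(lambda v:(proj(p,W(A,v))-B).ravel(),[652,4,0]); print('box',r.x,r.fun.reshape(-1,2))
np.save('box.npy',r.x)
v=np.load('case.npy'); c,s=np.cos(v[2]),np.sin(v[2])
print('case x front of box',(r.x[:2]-v[:2])@[c,s]-32, 'y',(r.x[:2]-v[:2])@[-s,c],v)
t=sim.R.apply([0,0,1]); print('toolz',t,'tooly',sim.R.apply([0,1,0]))
E
python3 s4.py
```

```text
30.9333 [-0.2   0.38  2.3   2.52  0.42  1.91] [429.23   0.71 299.21]
[-3.13  0.84 -3.  ]
box [660.81   5.52  -0.04] [[  3.64  12.6 ]
 [  1.35  17.08]
 [  0.77  92.48]
 [ -3.25  95.87]
 [ -2.14 -84.43]
 [ -1.69 -81.28]]
case x front of box 28.318586688966874 y -0.4480685916615932 [600.49   5.39   0.01]
toolz [ 0.74  0.09 -0.67] tooly [-0.13  0.99 -0.01]
```

```bash
sed -i 's/^A=.*/A=np.array([[-32,-25,82],[-32,25,82],[-32,-25,12],[-32,25,12],[32,-25,82],[32,25,82]],float)/' s4.py; python3 s4.py
```

```text
30.9333 [-0.2   0.38  2.3   2.52  0.42  1.91] [429.23   0.71 299.21]
[-3.13  0.84 -3.  ]
box [648.92   6.7    0.07] [[ 0.42  5.44]
 [-0.04  5.46]
 [ 0.92 -6.51]
 [-1.14 -7.21]
 [-0.72  2.14]
 [ 0.47  1.64]]
case x front of box 16.441784476754812 y 0.8488779986119328 [600.49   5.39   0.01]
toolz [ 0.74  0.09 -0.67] tooly [-0.13  0.99 -0.01]
```

```bash
sed -i 's/^B=.*/B=np.array([[369,253],[462,249],[375,184],[456,181],[384,323],[459,321]])\/1.5625/' s4.py; python3 s4.py
```

```text
30.9333 [-0.2   0.38  2.3   2.52  0.42  1.91] [429.23   0.71 299.21]
[-3.13  0.84 -3.  ]
box [649.95   6.71   0.07] [[ 1.16  2.42]
 [-0.74  2.48]
 [ 1.   -3.12]
 [-1.18 -3.79]
 [-0.69  1.45]
 [ 0.38  0.98]]
case x front of box 17.476133094598715 y 0.8511633473083274 [600.49   5.39   0.01]
toolz [ 0.74  0.09 -0.67] tooly [-0.13  0.99 -0.01]
```

Call:
move_arm --commands '[[[0.21,-0.03,-0.76],-0.5,1],[[0.21,-0.03,-0.76],-0.4,1],[[0.21,-0.03,-0.76],0,1],[[0.5,0.02,-0.45],0,1],[[0.5,0.02,-0.45],0,1],[[0.5,0.02,-0.45],0,1],[[0.5,0.02,-0.45],0,1],[[0.5,0.02,-0.43],0,1],[[0,0,0],0,1],[[0,0,0],0,1]]'

```text
t: 31.77
eef_pos: [522.8, 1.2, 163.1]
tcp_rot: [-3.129, 0.836, -3.065]
ft_force: [0.3, -0.1, 0.2]
opening: 0.998
grip_force: 0.0
```

```bash
python3 - <<'E'
from kin import *
np.set_printoptions(precision=3,suppress=True)
s=cell.env.state();R=Ro.from_euler('xyz',s['tcp_rot']); print(s['joints'],'G',s['eef_pos']+R.apply([0,0,171]),'tool y',R.apply([0,1,0]),s['tcp_rot'])
E
python3 box.py b2
```

```text
[-0.148  0.748  2.147  2.864  0.596  1.65 ] G [649.387   8.859  48.394] tool y [-0.068  0.998 -0.008] [-3.129  0.836 -3.065]
[-0.15  0.75  2.15  2.86  0.6   1.65] [522.2    1.21 163.61] [-3.13  0.84 -3.06] 31.8167 325.72281381305544
box [254.2 241.3] 0.7 194 314 172 333
```

Call:
move_arm --commands '[[[0,-0.08,0],0,-1],[[0,0,0],0,-1],[[0,0,0],0,-1],[[0,0,0],0,-1],[[0,0,0],0,-1],[[0,0,0],0,-1],[[0,0,0],0,-1],[[0,0,0],0,-1],[[0,0,0],0,-1],[[0,0,0],0,-1],[[0,0,0],0,-1],[[0,0,0],0,-1]]'

```text
t: 32.87
eef_pos: [522.2, -1.1, 163.3]
tcp_rot: [-3.13, 0.836, -3.065]
ft_force: [0.9, 1.7, 1.4]
opening: 0.522
grip_force: 29.9
```

```bash
cat > s5.py <<'E'
import sim; from sim import run,ik,np,Ro
off=np.array([127.8,7.8,0])
base=(sim.q.copy(),sim.x.copy(),sim.R)
for psi in(0,.32,.64):
    sim.q,sim.x,sim.R=base
    def go(tgt,n,turn=0):
        d=(np.array(tgt,float)-sim.x)/30/n; print('->',np.round(tgt),d.round(2)); run([(tuple(d),turn/.08/n)]*n,n)
    print('psi',psi)
    x=sim.x.copy()
    go(x+[0,0,9],2); go(x+[-120,0,60],6); go(x+[-120,0,130],3)
    f=np.array([477,353.,0])-Ro.from_euler('z',psi).apply(off); 
    go([f[0],f[1],293],12,psi); go([f[0],f[1],158],8)
E
python3 s5.py
```

```text
32.8667 [-0.15  0.75  2.15  2.86  0.6   1.65] [522.2   -1.11 163.29]
psi 0
-> [522.  -1. 172.] [0.   0.   0.15]
1 [522.  -1. 172.] [-0.15  0.73  2.15  2.85  0.58  1.66] e0.0 v0.05
-> [402.  -1. 223.] [-0.67  0.    0.28]
5 [402.  -1. 223.] [-0.21  0.57  2.42  2.83  0.69  1.62] e0.0 v0.19
-> [402.  -1. 293.] [0.   0.   0.78]
2 [402.  -1. 293.] [-0.21  0.37  2.37  2.68  0.46  1.8 ] e0.0 v0.34
-> [349. 345. 293.] [-0.15  0.96 -0.  ]
11 [349. 345. 293.] [0.71 0.47 2.14 4.28 0.5  0.93] e7.3 v0.26
-> [349. 345. 158.] [ 0.    0.   -0.56]
0 [349. 345. 276.] [0.72 0.5  2.14 4.28 0.52 0.95] e2.6 v0.15
7 [349. 345. 158.] [0.72 0.75 2.18 3.94 0.68 1.36] e0.0 v0.20
psi 0.32
-> [522.  -1. 172.] [0.   0.   0.15]
1 [522.  -1. 172.] [-0.15  0.73  2.15  2.85  0.58  1.66] e0.0 v0.05
-> [402.  -1. 223.] [-0.67  0.    0.28]
5 [402.  -1. 223.] [-0.21  0.57  2.42  2.83  0.69  1.62] e0.0 v0.19
-> [402.  -1. 293.] [0.   0.   0.78]
2 [402.  -1. 293.] [-0.21  0.37  2.37  2.68  0.46  1.8 ] e0.0 v0.34
-> [358. 305. 293.] [-0.12  0.85 -0.  ]
11 [358. 305. 293.] [0.59 0.44 2.2  3.61 0.36 1.26] e0.0 v0.30
-> [358. 305. 158.] [-0.    0.   -0.56]
7 [358. 305. 158.] [0.59 0.75 2.27 3.38 0.71 1.52] e0.0 v0.22
psi 0.64
-> [522.  -1. 172.] [0.   0.   0.15]
1 [522.  -1. 172.] [-0.15  0.73  2.15  2.85  0.58  1.66] e0.0 v0.05
-> [402.  -1. 223.] [-0.67  0.    0.28]
5 [402.  -1. 223.] [-0.21  0.57  2.42  2.83  0.69  1.62] e0.0 v0.19
-> [402.  -1. 293.] [0.   0.   0.78]
2 [402.  -1. 293.] [-0.21  0.37  2.37  2.68  0.46  1.8 ] e0.0 v0.34
-> [379. 270. 293.] [-0.06  0.75 -0.  ]
11 [379. 270. 293.] [0.44 0.43 2.22 2.6  0.38 1.89] e0.0 v0.25
-> [379. 270. 158.] [ 0.    0.   -0.56]
7 [379. 270. 158.] [0.44 0.75 2.29 2.86 0.74 1.6 ] e0.0 v0.23
```

Call:
move_arm --commands '[[[0,0,0.15],0,-1],[[0,0,0.15],0,-1],[[-0.4,0,0.1],0,-1],[[-0.6,0,0.3],0,-1],[[-0.7,0,0.3],0,-1],[[-0.7,0,0.3],0,-1],[[-0.7,0,0.3],0,-1],[[-0.6,0,0.3],0,-1],[[-0.3,0,0.4],0,-1],[[0,0,0.5],0,-1],[[0,0,0.7],0,-1],[[0,0,0.6],0,-1],[[0,0,0.3],0,-1],[[0,0,0],0,-1]]'

```text
t: 34.03
eef_pos: [402.0, -1.1, 297.3]
tcp_rot: [-3.128, 0.839, -3.064]
ft_force: [0.2, -0.5, -1.8]
opening: 0.521
grip_force: 29.9
```

Call:
move_arm --commands '[[[-0.09,0.4,0],0.46,-1],[[-0.09,0.7,0],0.46,-1],[[-0.09,0.85,0],0.46,-1],[[-0.09,0.85,0],0.46,-1],[[-0.09,0.85,0],0.46,-1],[[-0.09,0.85,0],0.46,-1],[[-0.09,0.85,0],0.46,-1],[[-0.09,0.85,0],0.46,-1],[[-0.09,0.85,0],0.46,-1],[[-0.09,0.85,0],0.46,-1],[[-0.09,0.85,0],0.46,-1],[[-0.09,0.55,0],0.46,-1],[[-0.09,0.3,0],0.46,-1],[[0,0,0],0,-1],[[0,0,0],0,-1]]'

```text
t: 35.28
eef_pos: [366.8, 286.8, 294.6]
tcp_rot: [-3.129, 0.834, -2.586]
ft_force: [0.2, -0.4, -2.6]
opening: 0.524
grip_force: 29.9
```

```bash
cat > t.py <<'E'
from m import *
from kin import Ro
s=env.state(); R=Ro.from_euler('xyz',s['tcp_rot']); print(s['eef_pos'],s['tcp_rot'],s['joints'].round(2))
G=s['eef_pos']+R.apply([0,0,171]); a=R.apply([0,0,1]); print('G',G,'azim',np.arctan2(a[1],a[0]).round(3))
tray=fit('tray',circ([(92,0),(92,16)]),[477,352],dict(scene=(325,264),top=(154,222)),True,cams=('top',))
for c in P:
    for r in cut_out('music_box',P[c])[:3]: print(c,np.array(r['at']),round(r['confidence'],2), atz(P[c],r['at'],180))
w=read_camera('wrist')
for n in('tray','music_box'): print(n,[(np.array(r['at']),round(r['confidence'],2)) for r in search_frame(n,w)[:2]])
print('proj tray centre in wrist',proj(w,[*tray[:2],6]))
save(cv2.resize(w['image'],(800,600)),'w5.png')
E
python3 t.py
```

```text
[367.1 286.3 294.9] [-3.1  0.8 -2.6] [0.5 0.4 2.2 3.1 0.3 1.6]
G [476.  351.1 180. ] azim 0.537
tray ['top'] [479.  351.4]  0.182
scene [339.3 261.2] 0.73 [472.  363.2 180. ]
scene [263.  130.6] 0.61 [ 474.9 -144.9  180. ]
top [137.9 215.6] 0.87 [477.7 358.6 180. ]
top [325.2 229.7] 0.78 [ 429.  -189.2  180. ]
tray []
music_box [(array([254.8, 239.9]), 0.66)]
proj tray centre in wrist [[260.9  35.2]]
```

Call:
move_arm --commands '[[[0,0,-0.3],0,-1],[[0,0,-0.6],0,-1],[[0,0,-0.7],0,-1],[[0,0,-0.7],0,-1],[[0,0,-0.7],0,-1],[[0,0,-0.6],0,-1],[[0,0,-0.4],0,-1],[[0,0,-0.3],0,-1],[[0,0,-0.2],0,-1],[[0,0,0],0,-1],[[0,0,0],0,-1]]'

```text
t: 36.6
eef_pos: [367.2, 286.9, 160.5]
tcp_rot: [-3.129, 0.836, -2.587]
ft_force: [0.1, 0.3, -2.0]
opening: 0.525
grip_force: 29.9
```

Call:
move_arm --commands '[[[0,0,-0.05],0,-1],[[0,0,-0.03],0,-1],[[0,0,0],0,-1],[[0,0,0],0,-1]]'

```text
t: 36.93
eef_pos: [367.1, 286.9, 158.2]
tcp_rot: [-3.129, 0.836, -2.587]
ft_force: [0.8, -1.0, -2.6]
opening: 0.524
grip_force: 29.9
```

Call:
move_arm --commands '[[[0,0,-0.03],0,-1],[[0,0,-0.03],0,-1],[[0,0,0],0,-1]]'

```text
t: 37.18
eef_pos: [367.0, 286.8, 156.9]
tcp_rot: [-3.129, 0.838, -2.587]
ft_force: [-3.9, -3.8, 12.1]
opening: 0.524
grip_force: 30.0
```

Call:
move_arm --commands '[[[0,0,0.02],0,-0.3],[[0,0,0],0,0.3],[[0,0,0],0,1],[[0,0,0],0,1],[[0,0,0],0,1],[[0,0,0],0,1],[[0,0,0],0,1],[[-0.2,-0.12,0.2],0,1],[[-0.5,-0.3,0.5],0,1],[[-0.6,-0.35,0.65],0,1],[[-0.6,-0.35,0.65],0,1],[[-0.6,-0.35,0.65],0,1],[[-0.4,-0.2,0.65],0,1],[[0,0,0.7],0,1],[[0,0,0.7],0,1],[[0,0,0.5],0,1],[[0,0,0],0,1],[[0,0,0],0,1]]'

```text
t: 38.68
eef_pos: [279.5, 236.4, 313.3]
tcp_rot: [-3.129, 0.838, -2.586]
ft_force: [0.6, -0.4, -0.1]
opening: 1.001
grip_force: 0.0
```

```bash
cat > fin.py <<'E'
from m import *
ims=[]
for c in('scene','top'):
    p=P[c]
    for n in('music_box','bell_weight','door_top','sake_cup'): print(c,n,[(np.array(r['at']).round(),round(r['confidence'],2)) for r in search_frame(n,p)[:3]])
    x,y=proj(p,[500,150,0])[0].astype(int); y0=max(0,y-110);x0=max(0,x-110); ims.append(cv2.resize(p['image'][y0:y0+200,x0:x0+200],(400,400),interpolation=cv2.INTER_CUBIC))
    print(proj(p,[477,352.6,41]))
save(np.hstack(ims),'fin.png')
s=env.state(); print(s['t'],s['eef_pos'],s['joints'])
E
python3 fin.py
```

```text
scene music_box [(array([330., 266.]), 0.72), (array([266., 128.]), 0.54)]
scene bell_weight [(array([313., 184.]), 0.82), (array([228., 144.]), 0.67)]
scene door_top [(array([267., 188.]), 0.97)]
scene sake_cup [(array([332., 216.]), 0.56)]
[[328.8 264.1]]
top music_box [(array([325., 230.]), 0.69), (array([150., 222.]), 0.58)]
top bell_weight [(array([330., 186.]), 0.58), (array([241., 255.]), 0.53), (array([373., 225.]), 0.44)]
top door_top [(array([249., 221.]), 0.59)]
top sake_cup [(array([371., 224.]), 0.37), (array([423., 168.]), 0.19)]
[[150.5 218.4]]
39.1833 [280.1 236.7 312.4] [0.5 0.3 2.4 3.1 0.4 1.6]
```

View pics/fin.png

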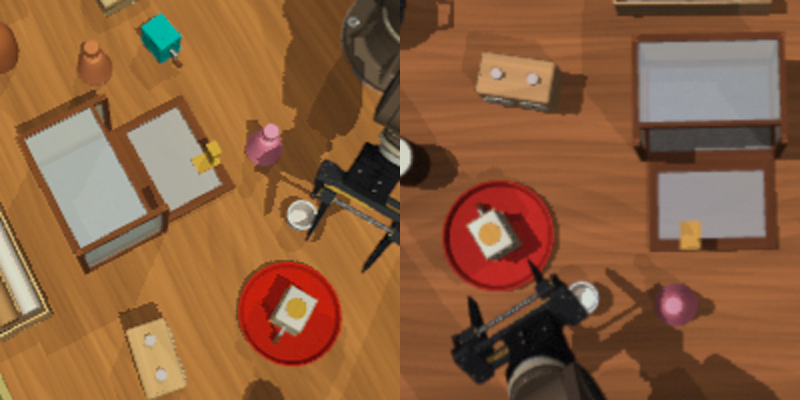

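The music box stands upright in the middle of the tray (scene crop 295,305), the door lies open, the bronze bell stands clear at (95,62), and the bystanders are where they were.

```bash
python3 -c "
from cell import env
print(env.job_done())"
```

```text
the job is handed in; nothing more can be done
None
```

I handed the job in at about 39 s: the bell stands clear of the door's fall, the door lies open, and the music box is upright in the middle of the tray. No verdict came back. The one risk I know of is that joint 3 read 0.047 while I pushed past full reach to tilt the tool, just under its 0.05 lower limit.

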